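# Portion sweets from the lever dispenser into the tin

## Robot

A 6-joint arm with a two-finger parallel gripper is mounted at the origin on a cart in front of the work surface, level with it; the furniture and walls round the work are solid. World frame = base frame: x ahead of the robot, y to its left, z up, the work surface at z = 0. Lengths are in m, angles in rad, forces in N, time in s.
With the tool pointing down it reaches from about 0.275 to 0.725 m from the base axis. Payload 5.6 kg.
Tool frame: the origin (TCP) lies at the centre of the arm's flange, where the gripper is bolted on; the fingertips stand 173 mm ahead of it and the grasp point (between the pads) lies 155 mm ahead of it; z points along the fingers, y is the line along which they close (so a half turn about z gives the same grasp; the last joint's range is limited). The gripper opens to 85 mm and grips with 20 to 120 N. Pads are 22 mm wide; open, the fingers measure 114 mm over their backs; the gripper's body (76 mm by 85 mm) begins 54 mm behind the grasp point. The pads swing forward as they close: fully open they stand 13 mm farther back than shut.
Start: joints at [1.582, 0.255, 0.108, 0, -1.424, -0.285], TCP at [0.149, 0.53, 0.405] pointing down, gripper open.
Joint ranges: [-2.95, 2.95], [-1.21, 1.97], [-1.09, 1.5], [-2.87, 1.71], [-2.94, -0.07], [-3.05, 3.05]. Speed limits (rad/s): [2.57, 2.57, 3.14, 3.14, 3.14, 3.14].

## Interface

Orientations are given as [roll, pitch, yaw] about the fixed x, y, z axes, in that order (R = Rz(yaw) Ry(pitch) Rx(roll)).
In Python, from workcell import robot gives the robot as it stands.
- The arm moves only by the tool apply_moves, never from a script. Its argument "deltas" is a list that holds one entry, the list of rows, each a list of 7 numbers: the shift along the tool's x, y, z in mm, then the turn, a rotation vector about the tool's x, y, z in rad, then the opening, from 0 (shut) to 1 (fully open). A call has 1 to 12 rows; each row shifts and turns the commanded pose from where the row before left it, along the tool's axes as they then stand; what a row does not reach is not made up. A row lasts 1/8 s, in which the tool goes at most 62.5 mm and 10.7 degrees, less where a joint would pass 70% of its speed; a pose out of reach is approached as far as the arm can. A call with a gripper value outside its range is refused whole. The fingers move at their own pace and stop on an object; "grip_force" is the grip in N (left out, the last holds). Time passes only in rows, so rows that do not move let the fingers close. It gives the time, the measured TCP pose, the force, the opening and the grip force at its end, in the units of the state.
- robot.observe(): the state, without advancing time (a new reading comes with each control period).
- robot.get_image(name): name is "scene" or "top"; returns a dict with "color" (384x512x3 uint8, red, green, blue), "K" (3x3 intrinsics, pixels), "world_from_camera" (4x4, takes a point from camera to world coordinates). Camera axes: x right, y down, z forward; pixel columns grow to the right and rows downward; lengths in m; the calibration is good to about 2 mm. A picture is of the moment at which its call begins. There is no depth.
- robot.sign_off(): hands the job in; it is judged then, once.
The state is a dict: "time_s": time; "qpos": joint angles; "joint_vel": joint speeds; "joint_efforts": joint torques, N m; "ee_pos": TCP position; "orientation": TCP orientation; "force": force on the tool from outside, world axes, zero at the start; "wrist_torque": the same for the moment, N m; "opening": finger opening in m; "grasp_force": force on a finger pad.
Only numpy, scipy, OpenCV 4.12 (cv2) and the standard library are available. Lean on these libraries where they do the work, as an engineer would, in place of code of your own. Each camera call takes 0.05 s, during which the arm holds its last target. There are 200 camera calls.

## Task

Using fingertips only, gently push the loaf tin along the sweet dispenser's tray until it stands against the stop under the outlet, then press the red lever all the way down so that its linked lid opens, and keep it down until all four sweets have rolled into the tin. Ease the lever back up slowly, with your finger on it until the lid is shut, so that the lid does not slam. Do not lift or tip the tin, do not touch the lid or the sweets, and leave the other things on the counter where they are.

Things in the scene. Friction and masses are not known exactly. Their poses are not given: they have to be found in the camera images.
- dispenser: Countertop sweet dispenser, fixed: a steel tray 460 x 96 mm, on it a white pedestal, a sloping clear chute and a lever. Origin: on the counter, on the tray's centre line, at the face of the tin stop. y axis along the tray: sweets come out towards -y, the lever sticks out towards +y; x points across, away from the robot. The tray spans y = -300 to +160 mm, its top is 6 mm above the counter.
- tin_stop (a point): Foot of the black rubber tin stop, on the tray's top (6 mm above the counter), on its centre line; same axes as the dispenser. The stop is 60 mm wide, 26 mm high. From it two rails run 292 mm towards -y, 80 mm apart inside, 10 mm above the tray: they guide the tin. Pedestal, chute, bracket and rod lie at y = -65 to +120 mm, up to 225 mm high (lid open: to y = -80); beyond, only the tin.
- lever_paddle (a point): Middle of the upper face of the lever's red paddle, 40 mm along the tray, 40 mm across; moves with the lever. The lever turns about a level shaft across the tray at dispenser y = +75 mm, 195 mm above the counter, 87 mm from here. At rest: y = +152, height 235 mm, the paddle slopes 0.42 rad upwards to +y. Fully pressed: y = +155, height 159 mm, it slopes 0.48 rad downwards; y = +162 half way.
- press_lever (a joint): Lever angle (rad): 0 up at rest with the lid shut, 0.9 pressed down to its end stop. A spring brings it back: at the paddle it takes about 3 N to start it and about 6 N to hold it fully down. If let go it flies up and the lid slams.
- outlet_lid (a joint): Angle of the steel outlet lid (rad), tied one to one to the lever by a rod: 0 shut, 0.9 wide open. The lid, 41 mm wide and 42 mm high, closes the low end of the chute; its top edge is hinged about 120 mm above the counter at dispenser y = -44 mm; it swings outwards and up. Slamming: faster than 1.5 rad/s towards shut in the last 0.3 rad.
- loaf_tin: Small dark grey open loaf tin, loose, 152 mm long, 70 mm wide, 52 mm high, walls 5 mm, 0.17 to 0.3 kg, dented by a push over 35 N. Origin: centre of its underside; x axis along its length. It stands on the tray between the rails, lengthwise along the tray, 59 to 138 mm out from the stop. Home: its end touches the stop, its origin at dispenser y = -76 mm.
- sweet0_center (a point): Centre of a foil-wrapped gold sweet, a ball of 24 mm, loose, 14 g; the one next to the lid of the four that wait in a row in the chute behind the lid.
- sweet1_center (a point): Centre of a foil-wrapped red sweet, a ball of 24 mm, loose, 14 g; second of the four that wait in a row in the chute behind the lid.
- sweet2_center (a point): Centre of a foil-wrapped gold sweet, a ball of 24 mm, loose, 14 g; third of the four that wait in a row in the chute behind the lid.
- sweet3_center (a point): Centre of a foil-wrapped green sweet, a ball of 24 mm, loose, 14 g; the uppermost of the four that wait in a row in the chute behind the lid.
- jam_jar: Bystander, loose, to be left alone: dark red jam jar with a tan lid, 57 mm across, 77 mm high. Origin: centre of its underside.
- honey_jar: Bystander, loose, to be left alone: amber honey jar with a red lid, 57 mm across, 77 mm high. Origin: centre of its underside.
- sweet_bowl: Bystander, loose, to be left alone: pale bowl full of sweets, 106 mm across, 68 mm high (these sweets are no part of the job). Origin: centre of its underside.
- price_block: Bystander, loose, to be left alone: small slate price card in an oak foot, 22x68x52 mm. Origin: centre of its underside.
- counter_bell: Bystander, loose, to be left alone: silver counter bell on a black foot, 82 mm across, 58 mm high. Origin: centre of its underside.
- egg_timer: Bystander, loose, to be left alone: red and white kitchen timer, 63 mm across, 52 mm high. Origin: centre of its underside.
- cookie_cutter: Bystander, loose, to be left alone: flower-shaped tin cookie cutter, 66x74x30 mm. Origin: centre of its underside.
Mind the look-alikes: they are no part of the job. Of the things that look like the loaf_tin, the larger one is meant.

How it is judged:
By the outcome, as a careful person would: the job done as asked, in the order asked, and still so for the second after the job is handed in, with the robot touching nothing.
It also fails if it takes over 58 s, if anything falls off the work surface, if the arm or the gripper's body presses on something with over 40 N, if the wrist force passes 120 N, or if a joint passes its speed limit or range.

## Working session

There is one attempt and no reset: what is moved stays moved. The work goes in short steps, Python scripts to look and compute and a tool call to move; the robot and the scene stay as the last step left them, time stands still between calls to the robot, and variables do not carry over. Pictures are saved under pics/ and viewed, at most 10 in all, crops included, and the job is handed in when it is done.

Besides the shell and the picture viewer there is one more tool, called after "Request:" as name([rows], argument=value, ...), one row to a line, values as JSON. apply_moves: Moves the arm, as the interface text tells. Its arguments: {"type":"object","properties":{"deltas":{"type":"array","items":{"type":"array","items":{"type":"array","items":{"type":"number"}}}},"grip_force":{"type":"number"}},"required":["deltas"]}

```bash
mkdir -p pics
cat > h.py <<'E'
import numpy as np, cv2
from workcell import robot
def shot(n,f=None):
    d=robot.get_image(n)
    if f: cv2.imwrite('pics/'+f,cv2.cvtColor(d['color'],cv2.COLOR_RGB2BGR))
    return d
def onplane(d,uv,z):
    T=np.array(d['world_from_camera']);r=T[:3,:3]@np.linalg.inv(d['K'])@np.array([uv[0],uv[1],1.])
    o=T[:3,3];return o+r*(z-o[2])/r[2]
def proj(d,p):
    T=np.linalg.inv(d['world_from_camera']);q=np.array(d['K'])@(T[:3,:3]@np.array(p)+T[:3,3]);return q[:2]/q[2]
E
python3 - <<'E'
from h import *
for n in('scene','top'):
    d=shot(n,n+'0.png');print(n,np.round(d['K'],1).tolist(),np.round(d['world_from_camera'],3).tolist())
print(robot.observe())
E
```

```text
scene [[391.1, 0.0, 251.2], [0.0, 391.1, 199.2], [0.0, 0.0, 1.0]] [[-0.414, 0.653, -0.633, 1.317], [0.91, 0.295, -0.291, 0.301], [-0.004, -0.697, -0.717, 1.057], [0.0, 0.0, 0.0, 1.0]]
top [[436.1, 0.0, 252.5], [0.0, 436.1, 194.2], [0.0, 0.0, 1.0]] [[0.029, -0.977, 0.211, 0.194], [-1.0, -0.029, 0.005, -0.064], [0.001, -0.211, -0.977, 1.706], [0.0, 0.0, 0.0, 1.0]]
{'time_s': 0.1, 'qpos': array([ 1.58160200e+00,  2.55691177e-01,  1.07137072e-01, -4.23270100e-04,
       -1.42393126e+00, -2.84592968e-01]), 'joint_vel': array([ 0.00098358, -0.00044114,  0.00509089,  0.00187951,  0.00021522,
       -0.00084685]), 'joint_efforts': array([-3.56358993e-03, -3.87603056e+01,  2.38476223e+01,  5.37811652e+00,
       -3.84678016e-03,  3.87980336e-06]), 'ee_pos': array([0.14860939, 0.52938635, 0.40388529]), 'orientation': array([ 3.13985401e+00, -7.24600511e-05, -2.73849527e-01]), 'force': array([-0.08022709,  0.67848396, -0.89094482]), 'wrist_torque': array([-0.00358085, -0.03512446, -0.02705175]), 'grasp_force': 0.0, 'opening': 0.08530074841503504}
```

View pics/scene0.png

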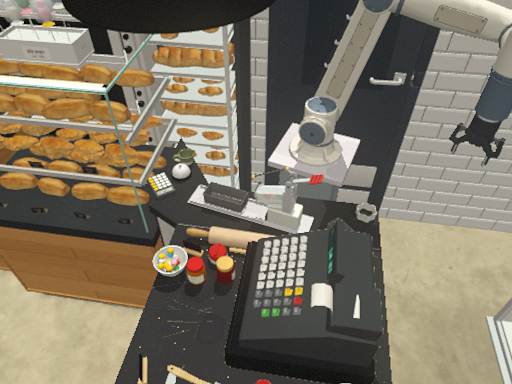

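View pics/top0.png

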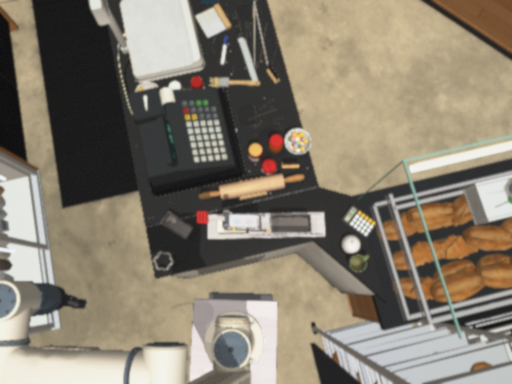

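The top view shows the tray at about (208–325, 212–240), the red paddle at (202,217), the dark tin on the tray at (293,224), and another dark box left of the tray at (176,222). In the scene view the tin is at (228,196) and the paddle at (316,180). The candidates for the tin are the tray tin, top (293,224), and the dark box, top (176,222). I choose the larger one, which stands between the rails, and check it in a crop.

Run:
```python
import cv2,numpy as np
a=cv2.imread('pics/top0.png')[195:285,140:340];b=cv2.imread('pics/scene0.png')[165:240,175:335]
a=cv2.resize(a,(640,288),interpolation=cv2.INTER_CUBIC);b=cv2.resize(b,(640,300),interpolation=cv2.INTER_CUBIC)
cv2.imwrite('pics/crop.png',np.vstack([a,b]))
```

```text
(no output)
```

View pics/crop.png

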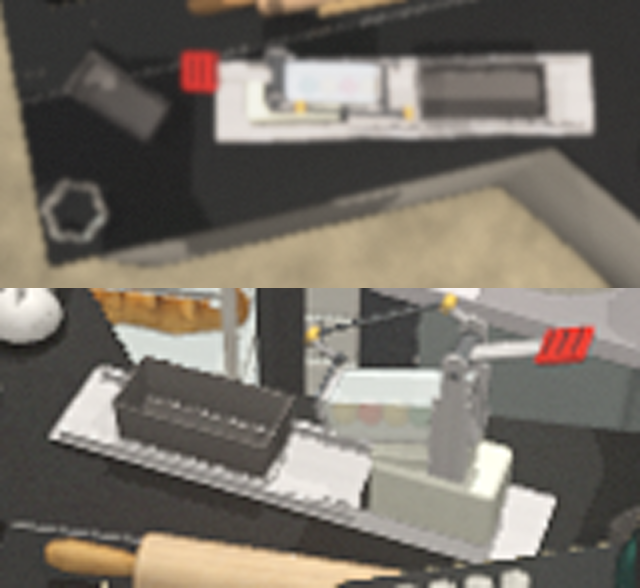

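The crop confirms the choice. The large open tin stands between the rails, at crop (482,92) in the top part and (200,415) in the lower part. The other box is smaller and lies off the tray. Four sweets wait in the chute. Next I measure.

Run:
```python
from h import *
ds={n:shot(n) for n in('top','scene')}
def red(d,box):
    x0,y0,x1,y1=box;c=d['color'][y0:y1,x0:x1].astype(int)
    m=((c[...,0]>130)&(c[...,1]<80)&(c[...,2]<80)).astype(np.uint8)
    n,l,s,ce=cv2.connectedComponentsWithStats(m);i=1+np.argmax(s[1:,4]);print('red',s[i],ce[i]);return ce[i]+[x0,y0]
uv={'top':red(ds['top'],(190,205,215,230)),'scene':red(ds['scene'],(300,165,330,190))}
A=[];b=[]
for n,d in ds.items():
    o=np.array(d['world_from_camera'])[:3,3];r=onplane(d,uv[n],0)-o;r/=np.linalg.norm(r);P=np.eye(3)-np.outer(r,r);A.append(P);b.append(P@o)
p=np.linalg.lstsq(np.vstack(A),np.hstack(b),rcond=None)[0];print('paddle',p, onplane(ds['top'],uv['top'],.235))
# tray
g=ds['top']['color'].astype(float).mean(2);d=ds['top']
cv2.imwrite('pics/x.png',g)
def edge(pts,ax,z,thr):
    out=[]
    for (a,lo,hi) in pts:
        l=g[lo:hi,a] if ax==0 else g[a,lo:hi]
        s=l>thr;k=np.where(s[1:]!=s[:-1])[0]
        t=[lo+i+(thr-l[i])/(l[i+1]-l[i]) for i in k]
        out.append([np.round(onplane(d,(a,q) if ax==0 else (q,a),z)[:2],4).tolist() for q in t])
    return out
print('bottom');[print(r) for r in edge([(a,232,248) for a in range(212,325,10)],0,.006,115)]
print('right',edge([(a,318,332) for a in range(218,236,4)],1,.006,115))
print('left',edge([(a,200,214) for a in range(226,238,3)],1,.006,115))
print('tin rows',edge([(a,262,318) for a in (218,221,224,227,230)],1,.058,115))
print('tin cols',edge([(a,208,238) for a in (278,285,293,300,306)],0,.058,115))
```

```text
red [  7   6  12  13 131] [11.77099237 11.83206107]
red [ 9 10 14  9 96] [15.80208333 14.15625   ]
paddle [0.4284203  0.11382254 0.23338247] [0.42786553 0.11473425 0.235     ]
bottom
[[0.3774, 0.0979]]
[[0.3781, 0.0589]]
[[0.3808, 0.0199]]
[[0.3838, -0.019]]
[[0.3881, -0.0579]]
[[0.3881, -0.097]]
[[0.3894, -0.136]]
[[0.3924, -0.175]]
[[0.3951, -0.2141], [0.3586, -0.2145]]
[[0.3966, -0.2531], [0.3692, -0.2533]]
[[0.3965, -0.2922], [0.3765, -0.2922]]
[[0.3991, -0.3312]]
right [[[0.474, -0.3415]], [[0.4581, -0.3429]], [[0.4423, -0.3442]], [[0.4265, -0.3448]], [[0.4107, -0.3446]]]
left [[[0.4285, 0.1217]], [[0.4166, 0.1212]], [[0.4048, 0.1206]], [[0.3931, 0.12]]]
tin rows [[[0.4594, -0.1286], [0.4603, -0.1602], [0.4606, -0.1694], [0.4612, -0.1915], [0.4616, -0.2028], [0.462, -0.2181], [0.4629, -0.2466], [0.4637, -0.2755]], [[0.4479, -0.1333], [0.4487, -0.1609], [0.4518, -0.2663], [0.4521, -0.2755]], [[0.4364, -0.1353], [0.4372, -0.1604], [0.4402, -0.2645], [0.4406, -0.2772]], [[0.4248, -0.1305], [0.4291, -0.2777]], [[0.4133, -0.1319], [0.4176, -0.2776]]]
tin cols [[[0.409, -0.1561]], [[0.4584, -0.182], [0.4365, -0.1823], [0.4102, -0.1827]], [[0.4841, -0.2123], [0.477, -0.2124], [0.4598, -0.2126], [0.4377, -0.2128], [0.4118, -0.213], [0.3892, -0.2133]], [[0.484, -0.2392], [0.4785, -0.2392], [0.4636, -0.2393], [0.4374, -0.2395], [0.4118, -0.2396], [0.3909, -0.2398]], [[0.4852, -0.2621], [0.4789, -0.2622], [0.4611, -0.2622], [0.4383, -0.2623], [0.4117, -0.2624], [0.3907, -0.2625]]][ WARN:0@3.423] global loadsave.cpp:1063 imwrite_ Unsupported depth image for selected encoder is fallbacked to CV_8U.
```

Request:
apply_moves([
  [[0, 0, -10, 0, 0, 0.178, 0], [0, 0, -10, 0, 0, 0.178, 0], [0, 0, -10, 0, 0, 0.178, 0], [0, 0, -10, 0, 0, 0.178, 0], [0, 0, -10, 0, 0, 0.178, 0], [0, 0, -10, 0, 0, 0.178, 0], [0, 0, 0, 0, 0, 0.178, 0], [0, 0, 0, 0, 0, 0, 0]],
], grip_force=30)

```text
time_s: 1.2
ee_pos: [0.1486, 0.5295, 0.4645]
orientation: [3.141, -0.0, -1.518]
force: [0.1, -0.1, -0.1]
opening: 0.0
grasp_force: 0.0
```

Request:
apply_moves([
  [[53, -10, 0, 0, 0, 0, 0], [53, -10, 0, 0, 0, 0, 0], [53, -14, 0, 0, 0, 0, 0], [53, -14, 0, 0, 0, 0, 0], [53, -16, 0, 0, 0, 0, 0], [53, -16, 0, 0, 0, 0, 0], [53, -16, 0, 0, 0, 0, 0], [53, -16, 0, 0, 0, 0, 0], [53, -16, 0, 0, 0, 0, 0], [53, -16, 0, 0, 0, 0, 0], [53, -16, 0, 0, 0, 0, 0], [53, -16, 0, 0, 0, 0, 0]],
])

```text
time_s: 2.7
ee_pos: [0.3568, -0.0987, 0.4647]
orientation: [-3.141, 0.0, -1.516]
force: [1.0, 1.0, 0.6]
opening: -0.0
grasp_force: 0.0
```

Request:
apply_moves([
  [[55, -20, 0, 0, 0, 0, 0], [55, -20, 0, 0, 0, 0, 0], [55, -20, 20, 0, 0, 0, 0], [55, -20, 30, 0, 0, 0, 0], [0, 0, 50, 0, 0, 0, 0], [0, 0, 50, 0, 0, 0, 0], [0, 0, 10, 0, 0, 0, 0], [0, 0, 0, 0, 0, 0, 0], [0, 0, 0, 0, 0, 0, 0]],
])

```text
time_s: 3.82
ee_pos: [0.4476, -0.3099, 0.3087]
orientation: [-3.138, -0.002, -1.518]
force: [-0.1, 0.7, 0.5]
opening: 0.0002
grasp_force: 0.0
```

Run:
```python
from h import *
s=shot('scene','s1.png');t=shot('top');e=robot.observe()['ee_pos'];tip=e-[0,0,.173];print(e,proj(s,tip),proj(t,tip))
a=cv2.cvtColor(s['color'],4)[140:240,160:335];b=cv2.cvtColor(t['color'],4)[170:280,180:372]
cv2.imwrite('pics/c1.png',np.vstack([cv2.resize(a,(525,300),interpolation=2),cv2.resize(b,(525,300),interpolation=2)]))
```

```text
[ 0.44739479 -0.30974869  0.30823309] [197.04162743 169.39941743] [321.60325059 219.35102982]
```

View pics/c1.png

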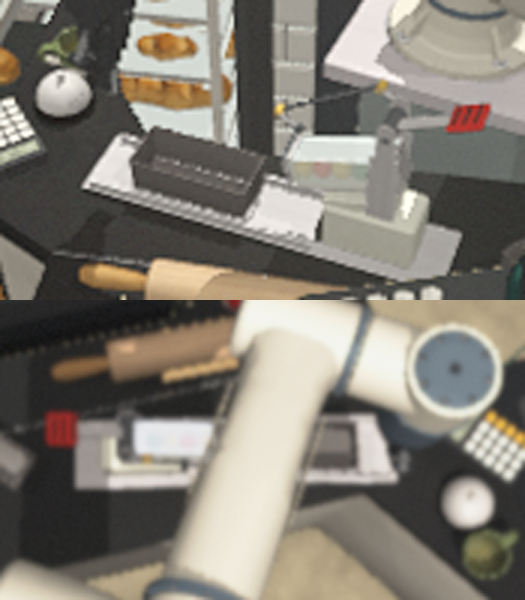

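The lower crop (top view) shows the arm over the tray. The scene crop shows the tin at (200,170) untouched and the paddle at (468,118). The gripper should be at (111,87) in that crop but isn't visible, so I check the whole scene picture.

View pics/s1.png

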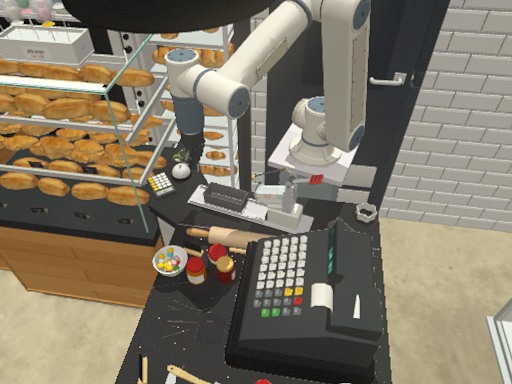

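The gripper is at about (188,150) in the full scene view. It is dark against a dark background, above the tray's outer end, and clear of the bell at (181,171). Now I descend behind the tin.

Request:
apply_moves([
  [[5, 0, 30, 0, 0, 0, 0], [0, 0, 30, 0, 0, 0, 0], [0, 0, 25, 0, 0, 0, 0], [0, 0, 15, 0, 0, 0, 0], [0, 0, 8, 0, 0, 0, 0], [0, 0, 0, 0, 0, 0, 0], [0, 0, 0, 0, 0, 0, 0]],
])

```text
time_s: 4.8
ee_pos: [0.4475, -0.3148, 0.1991]
orientation: [-3.14, -0.001, -1.52]
force: [-0.8, 0.2, 0.6]
opening: 0.0002
grasp_force: 0.0
```

Request:
apply_moves([
  [[-4, 0, 0, 0, 0, 0, 0], [-4, 0, 0, 0, 0, 0, 0], [-4, 0, 0, 0, 0, 0, 0], [-4, 0, 0, 0, 0, 0, 0], [-4, 0, 0, 0, 0, 0, 0], [-4, 0, 0, 0, 0, 0, 0], [-4, 0, 0, 0, 0, 0, 0], [-4, 0, 0, 0, 0, 0, 0], [0, 0, 0, 0, 0, 0, 0]],
])

```text
time_s: 5.92
ee_pos: [0.4455, -0.2824, 0.1982]
orientation: [3.142, 0.0, -1.519]
force: [1.1, -0.2, -0.3]
opening: 0.0001
grasp_force: 0.0
```

Request:
apply_moves([
  [[-4, 0, 0, 0, 0, 0, 0], [-5, 0, 0, 0, 0, 0, 0], [-5, 0, 0, 0, 0, 0, 0], [-5, 0, 0, 0, 0, 0, 0], [-5, 0, 0, 0, 0, 0, 0], [-5, 0, 0, 0, 0, 0, 0], [-5, 0, 0, 0, 0, 0, 0], [-5, 0, 0, 0, 0, 0, 0], [-5, 0, 0, 0, 0, 0, 0], [-5, 0, 0, 0, 0, 0, 0], [-4, 0, 0, 0, 0, 0, 0], [-3, 0, 0, 0, 0, 0, 0]],
])

```text
time_s: 7.42
ee_pos: [0.4426, -0.2265, 0.1982]
orientation: [3.142, -0.0, -1.52]
force: [0.5, -1.2, -0.2]
opening: 0.0001
grasp_force: 0.7
```

Run:
```python
from h import *
s=shot('scene');o=robot.observe();print(o['ee_pos'],o['force'])
O=np.array([.436,-.041,0]);ex=np.array([.99875,.05,0]);ey=np.array([-.05,.99875,0])
def P(x,y,z):return proj(s,O+x*ex+y*ey+[0,0,z])
im=cv2.resize(cv2.cvtColor(s['color'],4)[160:240,180:320],(770,440),interpolation=2)
tip=o['ee_pos']-[0,0,.173]
for p,c in[(P(0,0,.006),(0,0,255)),(P(.048,-.3,.006),(0,255,0)),(P(.048,.16,.006),(0,255,0)),(P(.035,-.152,.058),(255,0,0)),(P(.035,0,.058),(255,0,0)),(P(.03,0,.032),(255,255,0)),(proj(s,tip),(0,255,255))]:
    q=((np.array(p)+.5-[180,160])*5.5).astype(int);cv2.circle(im,tuple(map(int,q)),3,c,-1)
cv2.imwrite('pics/c2.png',im)
```

```text
[ 0.44261186 -0.22627999  0.19819826] [ 0.55482151  0.10057479 -0.16502213]
```

View pics/c2.png

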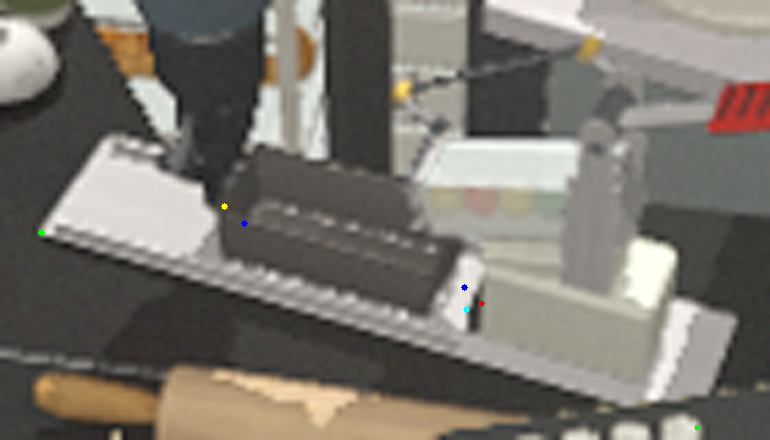

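The picture shows the tin standing flat between the rails, with its outer end against the finger at (225,205). The remaining gap to the stop is at about (465,290), roughly 20 mm. I continue more slowly.

Request:
apply_moves([
  [[-3, 0, 0, 0, 0, 0, 0], [-3, 0, 0, 0, 0, 0, 0], [-3, 0, 0, 0, 0, 0, 0], [-3, 0, 0, 0, 0, 0, 0], [-2, 0, 0, 0, 0, 0, 0], [-2, 0, 0, 0, 0, 0, 0], [0, 0, 0, 0, 0, 0, 0]],
])

```text
time_s: 8.35
ee_pos: [0.4418, -0.2106, 0.1981]
orientation: [-3.142, 0.0, -1.52]
force: [0.3, -0.2, 1.2]
opening: -0.0003
grasp_force: 0.0
```

Request:
apply_moves([
  [[-1, 0, 0, 0, 0, 0, 0], [-1, 0, 0, 0, 0, 0, 0], [-1, 0, 0, 0, 0, 0, 0], [0, 0, 0, 0, 0, 0, 0]],
])

```text
time_s: 8.85
ee_pos: [0.4417, -0.2077, 0.1981]
orientation: [3.142, 0.0, -1.52]
force: [-0.1, -1.4, 0.7]
opening: -0.0001
grasp_force: 0.4
```

Request:
apply_moves([
  [[-1, 0, 0, 0, 0, 0, 0], [-1, 0, 0, 0, 0, 0, 0], [0, 0, 0, 0, 0, 0, 0]],
])

```text
time_s: 9.22
ee_pos: [0.4415, -0.2057, 0.1982]
orientation: [3.142, 0.0, -1.52]
force: [-0.0, -0.7, -0.1]
opening: 0.0002
grasp_force: 0.3
```

Request:
apply_moves([
  [[-1, 0, 0, 0, 0, 0, 0], [-1, 0, 0, 0, 0, 0, 0], [0, 0, 0, 0, 0, 0, 0]],
])

```text
time_s: 9.6
ee_pos: [0.4414, -0.2037, 0.1982]
orientation: [3.142, 0.0, -1.52]
force: [-0.7, -1.0, 0.5]
opening: 0.0001
grasp_force: 0.3
```

Request:
apply_moves([
  [[-1, 0, 0, 0, 0, 0, 0], [-1, 0, 0, 0, 0, 0, 0], [0, 0, 0, 0, 0, 0, 0]],
])

```text
time_s: 9.98
ee_pos: [0.4413, -0.2018, 0.1982]
orientation: [3.141, -0.0, -1.52]
force: [0.3, -1.5, -1.0]
opening: 0.0
grasp_force: 1.2
```

Request:
apply_moves([
  [[-1, 0, 0, 0, 0, 0, 0], [0, 0, 0, 0, 0, 0, 0]],
])

```text
time_s: 10.22
ee_pos: [0.4413, -0.2014, 0.1985]
orientation: [3.142, -0.002, -1.519]
force: [0.3, -5.7, 0.3]
opening: 0.0002
grasp_force: 3.1
```

Request:
apply_moves([
  [[-1, 0, 0, 0, 0, 0, 0], [0, 0, 0, 0, 0, 0, 0]],
])

```text
time_s: 10.48
ee_pos: [0.4413, -0.201, 0.1988]
orientation: [3.142, -0.003, -1.519]
force: [-0.9, -10.3, 1.5]
opening: -0.0002
grasp_force: 4.9
```

The tin is against the stop: the force rose to 10 N and motion stopped. I back off, lift clear and go over to the lever.

Request:
apply_moves([
  [[8, 0, 0, 0, 0, 0, 0], [20, 0, 0, 0, 0, 0, 0], [0, 0, 0, 0, 0, 0, 0], [0, 0, -40, 0, 0, 0, 0], [0, 0, -55, 0, 0, 0, 0], [0, 0, -55, 0, 0, 0, 0], [0, 0, -55, 0, 0, 0, 0], [0, 0, -40, 0, 0, 0, 0], [0, 0, -18, 0, 0, 0, 0], [0, 0, 0, 0, 0, 0, 0]],
])

```text
time_s: 11.72
ee_pos: [0.4428, -0.2273, 0.4623]
orientation: [-3.139, -0.0, -1.519]
force: [-0.5, -0.1, -0.9]
opening: -0.0001
grasp_force: 0.0
```

Request:
apply_moves([
  [[-30, 0, 0, 0, 0, 0, 0], [-50, 0, 0, 0, 0, 0, 0], [-55, 0, 0, 0, 0, 0, 0], [-55, 0, 0, 0, 0, 0, 0], [-55, 0, 0, 0, 0, 0, 0], [-55, 0, 0, 0, 0, 0, 0], [-30, -3, 0, 0, 0, 0, 0], [-12, 0, 0, 0, 0, 0, 0], [0, 0, 0, 0, 0, 0, 0], [0, 0, 0, 0, 0, 0, 0]],
])

```text
time_s: 12.98
ee_pos: [0.4282, 0.1131, 0.4609]
orientation: [3.141, -0.0, -1.521]
force: [-0.1, -0.5, 0.1]
opening: 0.0002
grasp_force: 0.0
```

Run:
```python
from h import *
s=shot('scene');t=shot('top');o=robot.observe();print(o['ee_pos'],o['force'])
O=np.array([.436,-.039,0]);ex=np.array([.99875,.05,0]);ey=np.array([-.05,.99875,0])
im=cv2.resize(cv2.cvtColor(s['color'],4)[130:240,180:340],(800,550),interpolation=2)
tip=o['ee_pos']-[0,0,.173]
for p,c in[(O+.152*ey+[0,0,.235],(255,0,0)),(tip,(0,255,255)),(O-.076*ey+[0,0,.006],(0,255,0))]:
    q=((proj(s,p)+.5-[180,130])*5).astype(int);cv2.circle(im,tuple(map(int,q)),3,c,-1)
cv2.imwrite('pics/c3.png',im)
```

```text
[0.42824732 0.11302432 0.46116288] [ 0.21274799 -0.11720107 -0.43510301]
```

View pics/c3.png

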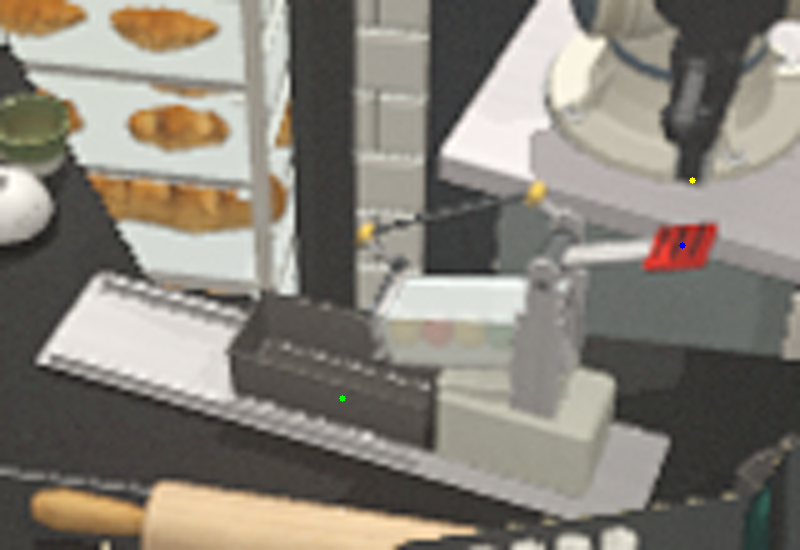

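The tin now stands against the stop at (435,410). The predicted paddle centre (683,245) lies on the red paddle and the fingertip (692,180) is right above it. I go down.

Request:
apply_moves([
  [[-2, 0, 15, 0, 0, 0, 0], [0, 0, 12, 0, 0, 0, 0], [0, 0, 8, 0, 0, 0, 0], [0, 0, 4, 0, 0, 0, 0], [0, 0, 3, 0, 0, 0, 0], [0, 0, 3, 0, 0, 0, 0], [0, 0, 0, 0, 0, 0, 0]],
])

```text
time_s: 13.95
ee_pos: [0.4281, 0.116, 0.4161]
orientation: [3.142, -0.0, -1.52]
force: [-0.2, 0.0, -0.4]
opening: -0.0001
grasp_force: 0.0
```

Request:
apply_moves([
  [[0, 0, 3, 0, 0, 0, 0], [0, 0, 3, 0, 0, 0, 0], [0, 0, 3, 0, 0, 0, 0], [0, 0, 0, 0, 0, 0, 0]],
])

```text
time_s: 14.45
ee_pos: [0.4283, 0.116, 0.4073]
orientation: [-3.141, 0.0, -1.52]
force: [0.5, 1.4, 2.6]
opening: 0.0001
grasp_force: 1.4
```

Request:
apply_moves([
  [[0, 0, 4, 0, 0, 0, 0], [0, 0, 4, 0, 0, 0, 0], [0, 0, 4, 0, 0, 0, 0], [0, 0, 4, 0, 0, 0, 0], [0, 0, 4, 0, 0, 0, 0], [0, 0, 4, 0, 0, 0, 0], [0, 0, 4, 0, 0, 0, 0], [0, 0, 4, 0, 0, 0, 0], [0, 0, 4, 0, 0, 0, 0], [0, 0, 4, 0, 0, 0, 0]],
])

```text
time_s: 15.7
ee_pos: [0.4282, 0.1161, 0.3671]
orientation: [-3.141, 0.001, -1.52]
force: [-0.6, 3.2, 4.7]
opening: -0.0001
grasp_force: 2.8
```

Request:
apply_moves([
  [[0, 0, 4, 0, 0, 0, 0], [0, 0, 4, 0, 0, 0, 0], [0, 0, 4, 0, 0, 0, 0], [0, 0, 4, 0, 0, 0, 0], [0, 0, 3, 0, 0, 0, 0], [0, 0, 2, 0, 0, 0, 0], [0, 0, 2, 0, 0, 0, 0], [0, 0, 0, 0, 0, 0, 0]],
])

```text
time_s: 16.7
ee_pos: [0.4282, 0.1149, 0.3444]
orientation: [3.142, -0.003, -1.52]
force: [-0.4, -1.5, 7.0]
opening: 0.0
grasp_force: 2.9
```

Tip 0.171; the end stop should be at about 0.164. I press on in small steps.

Request:
apply_moves([
  [[0, 0, 2, 0, 0, 0, 0], [0, 0, 2, 0, 0, 0, 0], [0, 0, 1, 0, 0, 0, 0], [0, 0, 0, 0, 0, 0, 0]],
])

```text
time_s: 17.2
ee_pos: [0.4282, 0.115, 0.3395]
orientation: [-3.141, -0.003, -1.52]
force: [-1.2, -1.4, 7.0]
opening: 0.0
grasp_force: 2.9
```

Request:
apply_moves([
  [[0, 0, 1, 0, 0, 0, 0], [0, 0, 1, 0, 0, 0, 0], [0, 0, 0, 0, 0, 0, 0]],
])

```text
time_s: 17.58
ee_pos: [0.4283, 0.115, 0.3375]
orientation: [-3.141, -0.003, -1.52]
force: [-0.5, -1.2, 7.1]
opening: -0.0003
grasp_force: 2.9
```

Run:
```python
from h import *
s=shot('scene');o=robot.observe();print(o['ee_pos'],o['force'])
im=cv2.resize(cv2.cvtColor(s['color'],4)[130:240,180:340],(800,550),interpolation=2)
cv2.imwrite('pics/c4.png',im)
```

```text
[0.42826615 0.11498682 0.33755556] [ 0.13746286 -0.78635347  7.86552471]
```

View pics/c4.png

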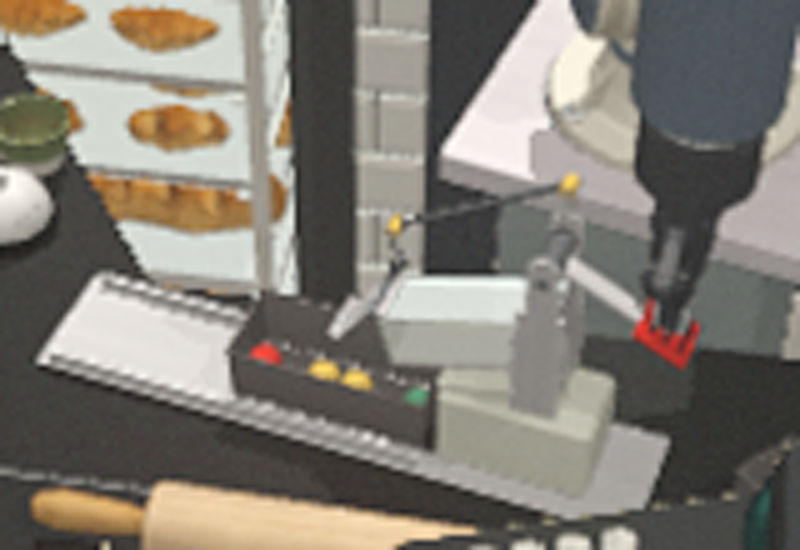

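All four sweets are in the tin: red (265,353), gold (323,370) and (357,379), green (417,397). The lid is open. The lever isn't yet on its end stop, so I press on.

Request:
apply_moves([
  [[0, 0, 1, 0, 0, 0, 0], [0, 0, 1, 0, 0, 0, 0], [0, 0, 1, 0, 0, 0, 0], [0, 0, 0, 0, 0, 0, 0]],
])

```text
time_s: 18.12
ee_pos: [0.4283, 0.1149, 0.3358]
orientation: [-3.14, -0.003, -1.519]
force: [-3.4, -1.4, 15.2]
opening: 0.0
grasp_force: 6.4
```

Request:
apply_moves([
  [[0, 0, 1, 0, 0, 0, 0], [0, 0, 1, 0, 0, 0, 0], [0, 0, 0, 0, 0, 0, 0]],
])

```text
time_s: 18.5
ee_pos: [0.4282, 0.1148, 0.3353]
orientation: [-3.139, -0.003, -1.519]
force: [-8.9, -2.4, 26.5]
opening: 0.0002
grasp_force: 11.1
```

The end stop is reached. I hold briefly, then ease the lever up at about 25 mm/s.

Request:
apply_moves([
  [[0, 0, -2, 0, 0, 0, 0], [0, 0, 0, 0, 0, 0, 0], [0, 0, 0, 0, 0, 0, 0], [0, 0, 0, 0, 0, 0, 0], [0, 0, -2, 0, 0, 0, 0], [0, 0, -3, 0, 0, 0, 0], [0, 0, -3, 0, 0, 0, 0], [0, 0, -3, 0, 0, 0, 0], [0, 0, -3, 0, 0, 0, 0], [0, 0, -3, 0, 0, 0, 0], [0, 0, -3, 0, 0, 0, 0], [0, 0, -3, 0, 0, 0, 0]],
])

```text
time_s: 20.0
ee_pos: [0.4282, 0.1165, 0.3573]
orientation: [-3.141, 0.002, -1.52]
force: [0.7, 6.1, 5.0]
opening: -0.0002
grasp_force: 2.8
```

Request:
apply_moves([
  [[0, 0, -3, 0, 0, 0, 0], [0, 0, -3, 0, 0, 0, 0], [0, 0, -3, 0, 0, 0, 0], [0, 0, -3, 0, 0, 0, 0], [0, 0, -3, 0, 0, 0, 0], [0, 0, -3, 0, 0, 0, 0], [0, 0, -3, 0, 0, 0, 0], [0, 0, -3, 0, 0, 0, 0], [0, 0, -3, 0, 0, 0, 0], [0, 0, -3, 0, 0, 0, 0]],
])

```text
time_s: 21.25
ee_pos: [0.428, 0.1153, 0.3871]
orientation: [3.14, -0.002, -1.52]
force: [1.3, -3.0, 2.8]
opening: -0.0001
grasp_force: 1.6
```

Request:
apply_moves([
  [[0, 0, -2, 0, 0, 0, 0], [0, 0, -2, 0, 0, 0, 0], [0, 0, -2, 0, 0, 0, 0], [0, 0, -2, 0, 0, 0, 0], [0, 0, -2, 0, 0, 0, 0], [0, 0, -2, 0, 0, 0, 0], [0, 0, -2, 0, 0, 0, 0], [0, 0, -2, 0, 0, 0, 0]],
])

```text
time_s: 22.25
ee_pos: [0.4281, 0.116, 0.4033]
orientation: [-3.142, 0.0, -1.52]
force: [0.2, -3.8, 2.4]
opening: 0.0
grasp_force: 1.3
```

Request:
apply_moves([
  [[0, 0, -1, 0, 0, 0, 0], [0, 0, -1, 0, 0, 0, 0], [0, 0, -1, 0, 0, 0, 0], [0, 0, -1, 0, 0, 0, 0], [0, 0, 0, 0, 0, 0, 0]],
])

```text
time_s: 22.88
ee_pos: [0.4281, 0.116, 0.4072]
orientation: [-3.142, 0.0, -1.52]
force: [0.6, -3.0, 1.4]
opening: -0.0004
grasp_force: 1.3
```

Request:
apply_moves([
  [[0, 0, -1, 0, 0, 0, 0], [0, 0, -1, 0, 0, 0, 0], [0, 0, -1, 0, 0, 0, 0], [0, 0, -1, 0, 0, 0, 0], [0, 0, 0, 0, 0, 0, 0]],
])

```text
time_s: 23.5
ee_pos: [0.4281, 0.116, 0.4112]
orientation: [3.142, 0.0, -1.52]
force: [-0.6, -3.0, 1.9]
opening: -0.0001
grasp_force: 1.3
```

Request:
apply_moves([
  [[0, 0, -1, 0, 0, 0, 0], [0, 0, -1, 0, 0, 0, 0], [0, 0, -1, 0, 0, 0, 0], [0, 0, -1, 0, 0, 0, 0], [0, 0, 0, 0, 0, 0, 0]],
])

```text
time_s: 24.12
ee_pos: [0.4281, 0.1163, 0.4151]
orientation: [3.142, 0.001, -1.52]
force: [0.4, 0.8, -0.4]
opening: -0.0001
grasp_force: 0.0
```

Request:
apply_moves([
  [[0, 0, -2, 0, 0, 0, 0], [0, 0, -2, 0, 0, 0, 0], [0, 0, -4, 0, 0, 0, 0], [0, 0, -8, 0, 0, 0, 0], [0, 0, -15, 0, 0, 0, 0], [0, 0, -20, 0, 0, 0, 0], [0, 0, -10, 0, 0, 0, 0], [0, 0, 0, 0, 0, 0, 0], [0, 0, 0, 0, 0, 0, 0]],
])

```text
time_s: 25.25
ee_pos: [0.428, 0.116, 0.4755]
orientation: [3.14, -0.0, -1.52]
force: [-0.4, -0.0, -0.4]
opening: -0.0001
grasp_force: 0.0
```

Run:
```python
from h import *
s=shot('scene');o=robot.observe();print(o['ee_pos'],o['force'])
im=cv2.resize(cv2.cvtColor(s['color'],4)[130:285,140:390],(800,496),interpolation=2)
cv2.imwrite('pics/c5.png',im)
```

```text
[0.42803391 0.11595927 0.47547928] [-1.19131998 -1.16102289 -0.40839893]
```

View pics/c5.png

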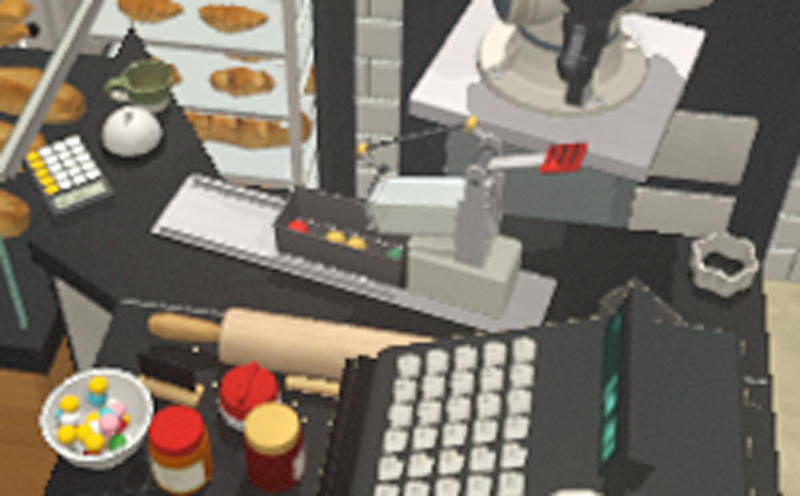

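The lid is shut and the lever is up at (565,158). The tin is against the stop with all four sweets in it at (298–395, 227–253). The robot is clear and the bystanders haven't moved, so I hand in.

```bash
python3 -c "
from workcell import robot
print(robot.sign_off())"
```

```text
the job is handed in; nothing more can be done
None
```

The job is handed in: the tin stands against the stop with all four sweets in it, the lever was pressed to its end stop and eased back up until the lid shut, and the other things in view of the last picture look untouched, all in about 25 s of the 58 s allowed.

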